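# Refit the ball handle on the club vice's keyed spindle

### The arm

A 6-joint arm with a two-finger parallel gripper is mounted at the origin on the work surface. World frame = base frame: x ahead of the robot, y to its left, z up, the work surface at z = 0. Lengths are in mm, angles in rad, forces in N, time in s.
With the tool pointing down it reaches from about 300 to 775 mm from the base axis. Payload 14.6 kg.
Tool frame: the origin (TCP) lies on the centre line of the jaws, within the pads' length; the fingertips stand ahead of it and the grasp point (between the pads) is the TCP (manip.tip_reach is the z of the fingertips in the tool frame, in mm); z points along the fingers, y is the direction in which the jaws open and shut (so a half turn about z gives the same grasp; the last joint's range is limited). The gripper opens to 94 mm and grips with 3 to 60 N. Pads are 16 mm wide; open, the fingers measure 119 mm over their backs; the gripper's body (75 mm by 177 mm) begins 78 mm behind the grasp point.
Start: joints at [-0.067, 0.3, 1.521, -0, 1.321, -0.067], TCP at [549.99, -0.002, 202.646] pointing down, gripper open.
Joint ranges: [-3.03, 3.03], [-0.79, 2.21], [0.23, 2.52], [-1.04, 4.18], [0, 3.07], [-2.55, 2.55]. Speed limits (rad/s): [2.22, 2.22, 2.57, 3.14, 3.14, 3.14].

### API

Orientations are given as [roll, pitch, yaw] about the fixed x, y, z axes, in that order (R = Rz(yaw) Ry(pitch) Rx(roll)).
In Python, from cell import manip, camera, search_frame, masks_of, tip_of gives the robot as it stands.
- The arm moves only by the tool send_rows, never from a script. Its argument "plan" is a list of rows, each an object with "travel": the shift along the tool's x, y, z in mm, a list of three; "delta_rot": the turn, a rotation vector about the tool's x, y, z in degrees, a list of three; "fingers": the gripper's target within -1 to 1 (shut at 1, half-way at 0, fully open at -1). In form: [{"travel": [dx, dy, dz], "delta_rot": [wx, wy, wz], "fingers": fingers}, ...]. A call has 1 to 20 rows; each row shifts and turns the commanded pose from where the row before left it, along the tool's axes as they then stand; what a row does not reach is not made up. A row lasts 1/8 s, in which the tool goes at most 62.5 mm and 10.7 degrees, less where a joint would pass 70% of its speed; a pose out of reach is approached as far as the arm can. A call is refused whole if a number of a shift passes 62.5 or a number of a turn 10.7, either way. A call with a gripper value outside its range is refused whole. The fingers move at their own pace and stop on an object; "grip_force" is the grip in N (left out, the last holds). Time passes only in rows, so rows that do not move let the fingers close. It gives the time, the measured TCP pose, the force and the opening at its end, in the units of the state.
- manip.read_state(): the state, without advancing time (a new reading comes with each control period).
- camera(name): name is "scene" or "side" or "wrist"; returns a dict with "color" (480x640x3 uint8, red, green, blue), "z_map" (480x640 float32, mm along the optical axis (not along the pixel's ray), 0 where there is no reading), "fov_y" (degrees; the focal length in pixels is half the picture's height over the tangent of half this angle, whatever the lens; pixels are square), "cx", "cy" (the principal point, pixels), "world_from_camera" (4x4, takes a point from camera to world coordinates); the wrist camera has in their place "tool_from_camera" (4x4, takes a point from camera to tool coordinates, whose origin is the TCP and whose axes are the flange's). Camera axes: x right, y up, looking along -z (the intrinsics and any distortion apply to the point x, -y, -z); pixel columns grow to the right and rows downward; lengths in mm; the calibration is good to about 2 mm. A picture is of the moment at which its call begins: read the wrist's pose just before it.
- manip.sign_off(): hands the job in, once; it reports no verdict.
Trained networks look in the newest picture that a camera, given by its name, has taken for a name from the list of things; names that differ only in an ending like _2 or _b are one class to them, and where a whole thing is asked for, a point or a joint stands for the part that bears it (a point fixed in the world has none). Each returns a list of dicts, best first, with "confidence" (0 to 1); they miss things now and then, are a little off and sometimes report something else, mostly with a low value. They report only what shows in the picture. A call takes as long as a camera call. They do not tell look-alikes from the thing itself.
- search_frame(name, camera): "at" ([x, y, z] in mm, in the coordinates of the camera as it stood for that picture, good to about 4 mm: the middle of the surface that is visible of it).
- masks_of(name, camera): "region" (480x640 bool, what is visible of it).
- tip_of(name, camera): "at" ([x, y, z] in mm, in the coordinates of the camera as it stood for that picture, good to about 4 mm: a listed point, or the origin of a listed thing).
The state is a dict: "clock": time; "joints": joint angles; "qd": joint speeds; "effort": joint torques, N m; "eef_pos": TCP position; "eef_rot": TCP orientation; "wrist_force": force on the tool from outside, world axes, zero at the start; "moment": the same for the moment, N m; "finger_gap": finger opening in mm.
Only numpy, scipy, OpenCV 4.12 (cv2) and the standard library are available. Lean on these libraries where they do the work, as an engineer would, in place of code of your own. Each camera call takes 0.05 s, during which the arm holds its last target. There are 200 camera calls.

### The job

Put the loose two-ball handle back on the upright spindle of the golf-club vice: slip its hub over the spindle, turn it by feel under light pressure until the keyway drops over the key, then press it past the spring balls until it sits fully home and level on the collar, and let go. Never force or slam it (stay well under 90 N on the spindle), and leave the tin, the wrench, the iron head and the tray where they are.

Things in the scene. Friction and masses are not known exactly. Their poses are not given: they have to be found in the camera images.
- hub (a point): Centre of the loose handle's hub, half-way up. Bare steel, 0.4 to 0.6 kg, standing upright on the bench. Hub: block 48 (x) x 44 (y) x 48 mm high (underside 24 mm below here), flat sides facing +y and -y to grip from above. Upright through bore, 21.8 mm diameter, on its axis; keyway on the +x side, 10 mm wide, out to 17.5 mm from the axis, the bore's full length. z up.
- large_ball (a point): Centre of the handle's LARGE ball, 36 mm diameter, 78 mm from the hub's axis along the handle's +x on a 14 mm bar at half height: the keyway is on this side. Opposite (-x) is the SMALL ball, 24 mm, 84 mm out on a 12 mm bar. Axes as hub.
- seat (a point): Centre of the fixed collar's top face on the vice, 110 mm above the bench; axes of the vice, z up. Collar 32 mm diameter, 12 mm high, above a 58 mm square column. The hub must end standing on it: hub 24 mm above here. The oiled upright spindle rises from here: 20 mm diameter, 40 mm tall, the last 6 mm tapering to 12 mm. Everything else of the vice is lower than the collar.
- keytop (a point): On the spindle's axis, 26 mm above seat, level with the key's top end. Key 8 mm wide, out to 15.5 mm from the axis, reaching down to 1.5 mm above the seat. A hub out of line stops on it (hub 24 mm above here). The key's direction is NOT measured: anywhere within 0.6 rad either side of this point's +x. In line within about 0.08 rad the hub drops. The spindle is stiff and stays put.
- balllevel (a point): On the spindle's axis, 12 mm above seat, level with two sprung brass balls (16 mm diameter) that peep 2.2 mm out of the spindle at right angles to the key. A hub that has dropped over the key falls some 10 mm and is then held up on these balls (hub about 24 to 29 mm above here); it needs a downward push of 5 to 15 N besides its own weight to snap past them and go home.
- vice: The club-bending vice, bolted down: aluminium base 200 x 150 x 18 mm, 58 mm square steel column in its middle; a low jaw screw with a small tee bar, 55 mm above the bench, on its -x side. Origin: centre of the base's underside, 110 mm below seat.
- handle: The loose handle (see hub); origin at the centre of the hub's underside, axes as hub.
- tin: Bystander: closed tin, 64 mm diameter, 75 mm high. Origin: centre of its underside.
- wrench: Bystander: steel wrench lying flat, 170 mm long. Origin: its middle, underside.
- iron_head: Bystander: loose golf iron head, about 90 mm long, 69 mm high. Origin: middle of its sole.
- tray: Bystander: open plastic tray 110 x 160 x 30 mm with ferrules. Origin: centre of its underside.
Things that resemble listed ones, but are neither listed nor needed, are in the scene too. Leave any orange look-alike of the handle alone.

How it is judged (in metres and radians):
On the way:
1. the hub is over the spindle's nose, on or just above the key (horizontal distance between hub and seat below 0.004 m and z of hub in the frame of seat below 0.056 m), for 0.05 s.
At the end, for the whole second after the job is handed in: The hub stands upright (within 0.06 rad) on the collar, its centre 24 mm (21 to 26.5) above the seat and within 3 mm of the spindle's axis, the keyway over the key, released and at rest (z of hub in the frame of seat between 0.021 and 0.0265 m and horizontal distance between hub and seat below 0.003 m and angle between hub's own z axis and vertical below 0.06 rad and linear speed of handle below 0.02 m/s); the robot touches nothing.
It fails at once if the handle is forced or slammed: over 90 N between it and the vice (contact force between handle and vice above 90 N).
It fails at once if the tin is moved by more than 30 mm (distance of tin from where it was at the start of the episode above 0.03 m).
It fails at once if the wrench is moved by more than 30 mm (distance of wrench from where it was at the start of the episode above 0.03 m).
It fails at once if the iron head is moved by more than 30 mm (distance of iron_head from where it was at the start of the episode above 0.03 m).
It fails at once if the tray is moved by more than 30 mm (distance of tray from where it was at the start of the episode above 0.03 m).
It also fails if it takes over 64 s, if anything falls off the work surface, if the arm or the gripper's body presses on something with over 40 N, if the wrist force passes 120 N, or if a joint passes its speed limit or range.

## Working session

There is one attempt and no reset: what is moved stays moved. The work goes in short steps, Python scripts to look and compute and a tool call to move; the robot and the scene stay as the last step left them, time stands still between calls to the robot, and variables do not carry over. Pictures are saved under pics/ and viewed, about 8 in all and at most 12, crops included, and the job is handed in when it is done.

Besides the shell and the picture viewer there is one more tool, called after ">>>" as name(argument=value, ...) on one line, values as JSON. send_rows: Moves the arm, as the interface text tells. Its arguments: {"type":"object","properties":{"plan":{"type":"array"},"grip_force":{"type":"number"}},"required":["plan"]}

```bash
ls; mkdir -p pics; cat > h.py <<'E'
import numpy as np, cv2
from cell import manip, camera, search_frame, masks_of, tip_of
from scipy.spatial.transform import Rotation as R
def T_tool():
    s=manip.read_state(); T=np.eye(4); T[:3,:3]=R.from_euler('xyz',s['eef_rot']).as_matrix(); T[:3,3]=s['eef_pos']; return T
def cam(n):
    T=T_tool(); c=camera(n)
    c['W']=c['world_from_camera'] if n!='wrist' else T@c['tool_from_camera']
    c['W']=np.array(c['W']); return c
def w(c,p): return (c['W']@np.r_[p,1])[:3]
def cloud(c):
    f=240/np.tan(np.radians(c['fov_y'])/2); v,u=np.mgrid[:480,:640]; z=c['z_map']
    P=np.stack([(u-c['cx'])*z/f,-(v-c['cy'])*z/f,-z,np.ones_like(z)],-1)
    return (P@c['W'].T)[...,:3]
def save(c,n): cv2.imwrite('pics/'+n,c['color'][...,::-1])
E
python3 - <<'E'
from h import *
np.set_printoptions(precision=1,suppress=True)
print(manip.read_state(), manip.tip_reach)
ims=[]
for n in ['scene','side']:
    c=cam(n); ims.append(c['color'][...,::-1])
    print(n,c['fov_y'],c['W'][:3,3],[k for k in c])
    for t in ['hub','large_ball','seat','keytop','handle','vice','tin','wrench','iron_head','tray']:
        print(t,[(round(d['confidence'],2),w(c,d['at'])) for d in tip_of(t,n)[:3]])
cv2.imwrite('pics/a.png',ims[0]);cv2.imwrite('pics/b.png',ims[1])
E
```

```text
pics
{'clock': 0.0, 'joints': array([-0.1,  0.3,  1.5,  0. ,  1.3, -0.1]), 'qd': array([-0., -0.,  0.,  0., -0., -0.]), 'effort': array([ -0. , -53.2, -35.3,   0.1,   0. ,  -0. ]), 'eef_pos': array([549.8,   0. , 202.1]), 'eef_rot': array([-3.1, -0. ,  1.6]), 'wrist_force': array([0.3, 0.6, 0.6]), 'moment': array([ 0., -0.,  0.]), 'finger_gap': 93.82167523087335} 19.0
scene 52.568847708642366 [1159.  -692.9  752.5] ['color', 'z_map', 'fov_y', 'cx', 'cy', 'world_from_camera', 'W']
hub [(0.89, array([ 394.1, -300.2,   21.9])), (0.78, array([ 522.3, -166.8,   27.2])), (0.78, array([ 627.9, -407.3,   21.1]))]
large_ball [(0.92, array([ 465.7, -276.2,   23.9])), (0.86, array([ 631.9, -487.8,   24. ])), (0.6, array([ 591.4, -195. ,   23.8]))]
seat [(0.58, array([480.6, 204.5, 112.3]))]
keytop [(0.95, array([480.6, 204.5, 137. ]))]
handle [(0.95, array([ 525.5, -171.7,   -0.5])), (0.73, array([ 396.5, -301.5,   -0.1])), (0.66, array([ 630.1, -406.7,    2.7]))]
vice [(0.91, array([480.5, 201.7,   2.9]))]
tin [(0.59, array([731. ,  51.7,  -2. ]))]
wrench [(0.73, array([410.1,  -4.5,   0.1]))]
[... 258 characters left out ...]
 array([ 635.1, -407.6,   27.2])), (0.75, array([ 526.4, -164.3,   21.6])), (0.61, array([ 395.7, -302.5,   26.6]))]
large_ball [(0.61, array([ 630.3, -486.8,   21.1])), (0.6, array([ 596. , -205.2,   23.8])), (0.57, array([ 470.6, -277.7,   24.4]))]
seat [(0.68, array([477.8, 208.7, 106.3]))]
keytop [(0.59, array([476. , 203. , 134.8])), (0.3, array([479.3, 204.5,   0.5]))]
handle [(0.91, array([ 391.9, -304.2,   -0.4])), (0.9, array([ 633.8, -409.1,   -5. ])), (0.79, array([ 519.3, -169. ,    1.3]))]
vice [(0.82, array([483.3, 200. ,   2.3]))]
tin [(0.85, array([731.8,  47.8,  -3.8]))]
wrench []
iron_head [(0.82, array([ 730.7, -234.2,    3.4]))]
tray [(0.92, array([752. , 227.8,   0.8]))]
```

View pics/a.png

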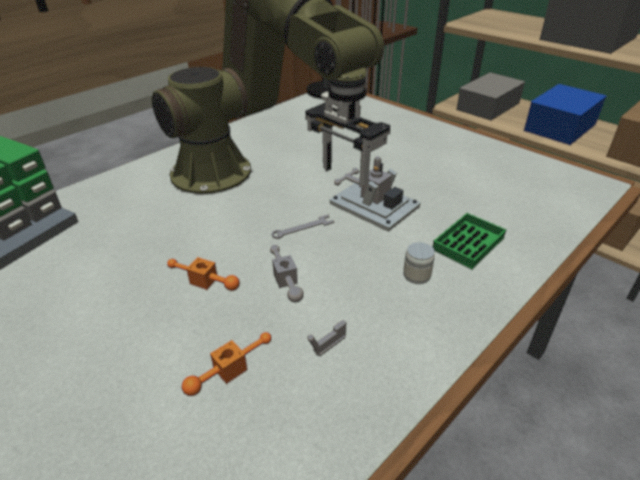

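View pics/b.png

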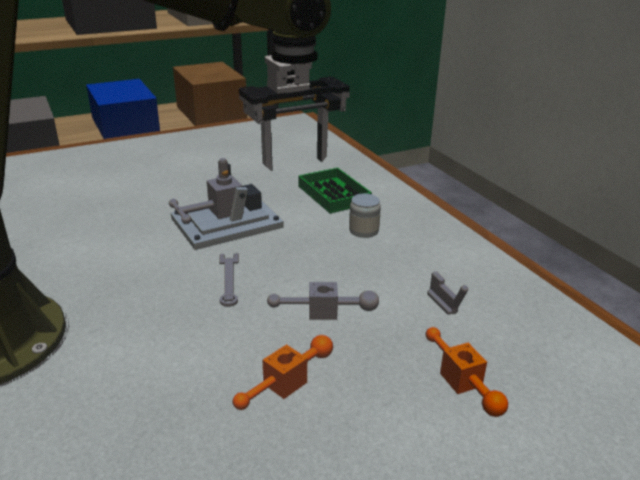

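The steel handle is at side pixel (323,298) with its large ball on the right at (369,300). The vice spindle is at (224,170). The two orange look-alikes are the ones nearer the camera. I'll look at the spindle from above first, to see the key.

>>> send_rows(plan=[{"travel":[40,-14,-10],"delta_rot":[0,0,0],"fingers":-1},{"travel":[40,-14,-10],"delta_rot":[0,0,0],"fingers":-1},{"travel":[30,-14,-10],"delta_rot":[0,0,0],"fingers":-1},{"travel":[20,-14,-10],"delta_rot":[0,0,0],"fingers":-1},{"travel":[0,-14,-10],"delta_rot":[0,0,0],"fingers":-1},{"travel":[0,0,0],"delta_rot":[0,0,0],"fingers":-1}])

```text
clock: 2.0
eef_pos: [479.8, 129.6, 253.6]
eef_rot: [3.14, -0.0, 1.571]
wrist_force: [0.5, 0.3, 0.7]
finger_gap: 94.4
```

```bash
python3 - <<'E'
from h import *
np.set_printoptions(precision=2,suppress=True)
c=cam('wrist');P=cloud(c)
for t in ['seat','keytop','balllevel','vice']:
    print(t,[(round(d['confidence'],2),w(c,d['at'])) for d in tip_of(t,'wrist')[:2]])
f=240/np.tan(np.radians(c['fov_y'])/2)
q=np.linalg.inv(c['W'])@np.r_[480,204,137,1];u=c['cx']+f*q[0]/-q[2];v=c['cy']-f*q[1]/-q[2];print(u,v)
for lo,hi in [(143,153),(128,141),(105,115)]:
    m=(P[...,2]>lo)&(P[...,2]<hi)&(np.hypot(P[...,0]-480,P[...,1]-204)<40); q=P[m]; print(lo,m.sum(),q.mean(0) if m.any() else '', q.min(0),q.max(0))
m=((P[...,2]>10)&(P[...,2]<25)&(np.hypot(P[...,0]-480,P[...,1]-204)<140)).astype('uint8')
r=cv2.minAreaRect(P[m>0][:,:2].astype('float32'));print(r)
u,v=int(u),int(v);k=c['color'][max(v-60,0):v+60,max(u-80,0):u+80][...,::-1]
cv2.imwrite('pics/k.png',cv2.resize(k,None,fx=5,fy=5,interpolation=3));save(c,'kfull.png')
E
```

```text
seat [(0.85, array([486.32, 206.63, 111.43])), (0.37, array([757.93, 230.17,   0.18]))]
keytop [(0.82, array([481.28, 207.84, 136.64])), (0.67, array([483.03, 209.78, 108.39]))]
balllevel [(0.87, array([476.71, 202.94, 118.58]))]
vice [(0.92, array([478.13, 202.08,  -2.29]))]
318.8968290133299 149.7997775172793
143 461 [480.32 205.01 147.25] [471.11 195.32 143.02] [489.82 214.21 151.34]
128 69 [492.71 207.42 135.02] [489.22 202.97 129.85] [496.01 210.99 136.67]
105 415 [478.36 205.47 109.22] [464.69 189.26 106.74] [495.67 220.13 114.08]
((480.3740234375, 204.96661376953125), (200.37930297851562, 150.2261199951172), 2.8651015758514404)
```

View pics/k.png

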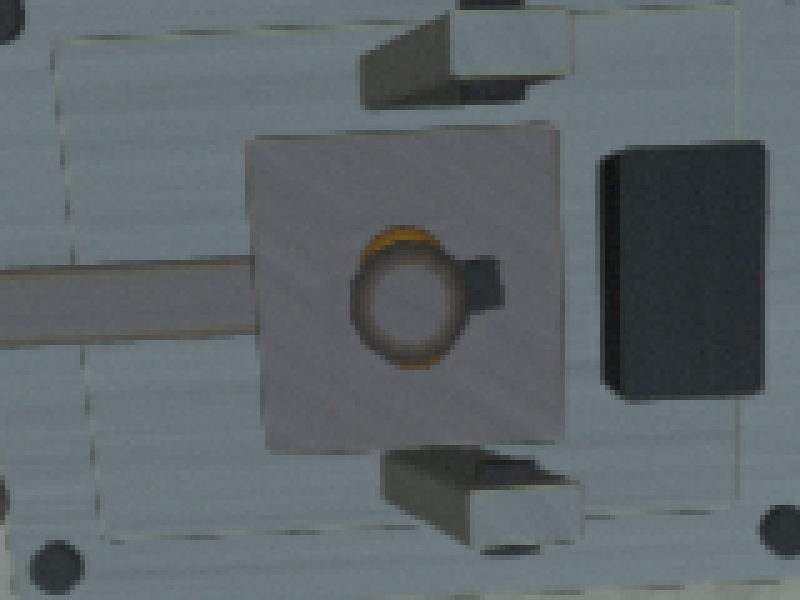

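View pics/kfull.png

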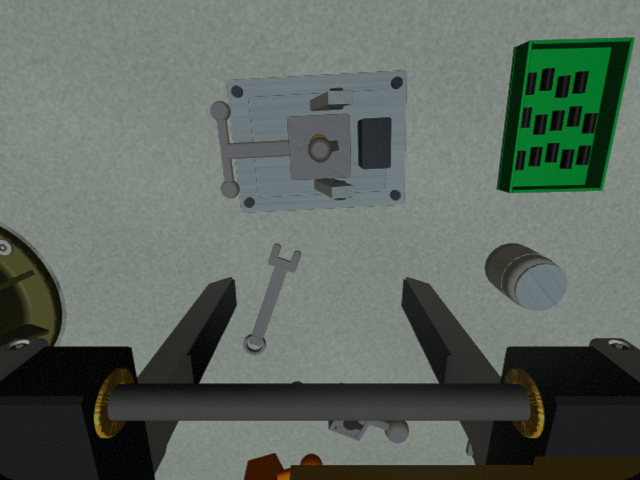

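The key points about 0.19 rad from world +x, from the dark key block at about (485,283) in the crop relative to the spindle at (412,298). The spindle axis is near (480.4, 205). Next I'll move over the steel handle, with the jaws lined up to hub y.

>>> send_rows(plan=[{"travel":[-30,5,0],"delta_rot":[0,0,0],"fingers":-1},{"travel":[-40,6,0],"delta_rot":[0,0,0],"fingers":-1},{"travel":[-40,6,10],"delta_rot":[0,0,0],"fingers":-1},{"travel":[-40,6,10],"delta_rot":[0,0,0],"fingers":-1},{"travel":[-40,5,10],"delta_rot":[0,0,0],"fingers":-1},{"travel":[-40,5,10],"delta_rot":[0,0,0],"fingers":-1},{"travel":[-40,5,10],"delta_rot":[0,0,0],"fingers":-1},{"travel":[-28,5,10],"delta_rot":[0,0,0],"fingers":-1},{"travel":[0,0,0],"delta_rot":[0,0,-9.5],"fingers":-1},{"travel":[0,0,0],"delta_rot":[0,0,-9.5],"fingers":-1},{"travel":[0,0,0],"delta_rot":[0,0,-9.5],"fingers":-1},{"travel":[0,0,0],"delta_rot":[0,0,-9.5],"fingers":-1},{"travel":[0,0,0],"delta_rot":[0,0,-9.5],"fingers":-1},{"travel":[0,0,0],"delta_rot":[0,0,-9.5],"fingers":-1},{"travel":[0,0,0],"delta_rot":[0,0,-9.0],"fingers":-1},{"travel":[0,0,0],"delta_rot":[0,0,0],"fingers":-1},{"travel":[0,0,0],"delta_rot":[0,0,0],"fingers":-1}])

```text
clock: 4.38
eef_pos: [523.0, -168.2, 192.4]
eef_rot: [3.142, -0.0, 2.719]
wrist_force: [-0.0, 0.2, 0.9]
finger_gap: 94.1
```

```bash
cat > look.py <<'E'
from h import *
np.set_printoptions(precision=3,suppress=True)
c=cam('wrist');P=cloud(c);print(manip.read_state()['eef_pos'],manip.read_state()['eef_rot'])
for t in ['hub','large_ball']:
    print(t,[(round(d['confidence'],2),w(c,d['at'])) for d in tip_of(t,'wrist')[:3]])
T=np.linalg.inv(T_tool())
g=c['color'].astype(int);grey=(g.max(2)-g.min(2)<40)
near=np.hypot(P[...,0]-523,P[...,1]+168)<120
m=near&grey&(P[...,2]>43)&(P[...,2]<53)&(np.hypot(P[...,0]-523,P[...,1]+168)<45)
r=cv2.minAreaRect(P[m][:,:2].astype('float32'));print('top',r,m.sum(),P[m][:,2].mean())
b=near&grey&(P[...,2]>18)&(P[...,2]<40)&(np.hypot(P[...,0]-523,P[...,1]+168)>62)
n,l,st,ce=cv2.connectedComponentsWithStats(b.astype('uint8'))
for i in range(1,n):
    if st[i,4]>30:
        q=P[l==i];print('ball?',st[i,4],q.mean(0),q.min(0),q.max(0))
save(c,'h1.png')
E
python3 look.py
```

```text
[ 522.984 -168.167  192.467] [-3.142 -0.     2.72 ]
hub [(0.96, array([ 523.33 , -165.799,   22.342])), (0.75, array([ 393.837, -299.965,   20.51 ]))]
large_ball [(0.65, array([ 589.99 , -199.865,   21.692])), (0.63, array([ 469.658, -275.207,   19.647]))]
top ((524.4891967773438, -167.10726928710938), (43.84251022338867, 48.65888595581055), 64.57059478759766) 1761 46.9378624498829
ball? 629 [ 451.65  -132.298   30.607] [ 436.835 -145.026   22.846] [ 470.078 -119.203   36.533]
ball? 55 [ 468.28  -258.928   22.909] [ 452.598 -268.473   18.517] [ 485.126 -255.597   28.243]
ball? 690 [ 590.117 -198.799   34.056] [ 576.913 -217.575   18.615] [ 609.598 -183.108   39.996]
```

View pics/h1.png

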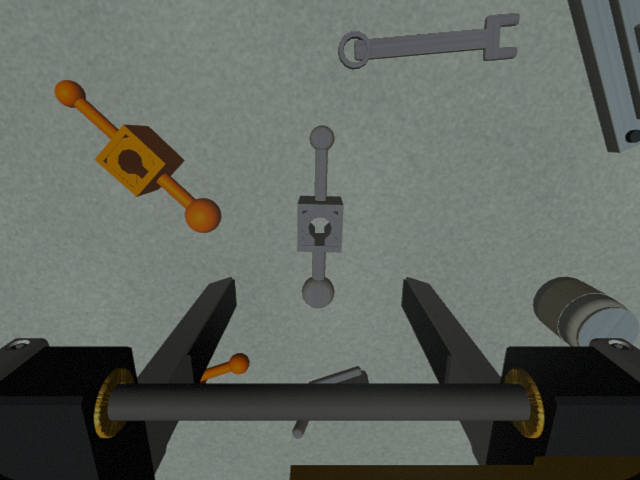

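In the image the hub is at pixel (320,228), the keyway and large ball are below it at (318,292), and the orange handles are clear. The hub top centre is (524.5, -167.1) with heading -25.5°. I'll correct for this, descend and grip.

>>> send_rows(plan=[{"travel":[-0.9,1.6,0],"delta_rot":[0,0,1.3],"fingers":-1},{"travel":[0,0,35],"delta_rot":[0,0,0],"fingers":-1},{"travel":[0,0,40],"delta_rot":[0,0,0],"fingers":-1},{"travel":[0,0,40],"delta_rot":[0,0,0],"fingers":-1},{"travel":[0,0,30],"delta_rot":[0,0,0],"fingers":-1},{"travel":[0,0,15],"delta_rot":[0,0,0],"fingers":-1},{"travel":[0,0,6],"delta_rot":[0,0,0],"fingers":-1},{"travel":[0,0,0],"delta_rot":[0,0,0],"fingers":-1},{"travel":[0,0,0],"delta_rot":[0,0,0],"fingers":1},{"travel":[0,0,0],"delta_rot":[0,0,0],"fingers":1},{"travel":[0,0,0],"delta_rot":[0,0,0],"fingers":1},{"travel":[0,0,0],"delta_rot":[0,0,0],"fingers":1},{"travel":[0,0,0],"delta_rot":[0,0,0],"fingers":1},{"travel":[0,0,0],"delta_rot":[0,0,0],"fingers":1},{"travel":[0,0,0],"delta_rot":[0,0,0],"fingers":1},{"travel":[0,0,0],"delta_rot":[0,0,0],"fingers":1}], grip_force=30)

```text
clock: 6.52
eef_pos: [524.5, -167.0, 26.7]
eef_rot: [-3.141, 0.0, 2.7]
wrist_force: [-1.4, -2.7, 1.3]
finger_gap: 43.5
```

>>> send_rows(plan=[{"travel":[0,0,-15],"delta_rot":[0,0,0],"fingers":1},{"travel":[0,0,-35],"delta_rot":[0,0,0],"fingers":1},{"travel":[0,0,-45],"delta_rot":[0,0,0],"fingers":1},{"travel":[0,0,-45],"delta_rot":[0,0,0],"fingers":1},{"travel":[0,0,-35],"delta_rot":[0,0,0],"fingers":1},{"travel":[0,0,-15],"delta_rot":[0,0,0],"fingers":1},{"travel":[10,16,0],"delta_rot":[0,0,0],"fingers":1},{"travel":[20,32,0],"delta_rot":[0,0,0],"fingers":1},{"travel":[20,32,0],"delta_rot":[0,0,0],"fingers":1},{"travel":[20,32,0],"delta_rot":[0,0,0],"fingers":1},{"travel":[20,32,0],"delta_rot":[0,0,0],"fingers":1},{"travel":[20,32,0],"delta_rot":[0,0,0],"fingers":1},{"travel":[20,32,0],"delta_rot":[0,0,0],"fingers":1},{"travel":[20,32,0],"delta_rot":[0,0,0],"fingers":1},{"travel":[20,32,0],"delta_rot":[0,0,0],"fingers":1},{"travel":[15,24,0],"delta_rot":[0,0,0],"fingers":1},{"travel":[10,16,0],"delta_rot":[0,0,0],"fingers":1},{"travel":[4,5,0],"delta_rot":[0,0,0],"fingers":1}])

```text
clock: 8.78
eef_pos: [479.3, 205.6, 215.8]
eef_rot: [-3.141, -0.001, 2.701]
wrist_force: [0.6, -0.2, -5.8]
finger_gap: 44.0
```

>>> send_rows(plan=[{"travel":[0,0,0],"delta_rot":[0,0,-7],"fingers":1},{"travel":[0,0,0],"delta_rot":[0,0,-8],"fingers":1},{"travel":[0,0,0],"delta_rot":[0,0,-8],"fingers":1},{"travel":[0,0,0],"delta_rot":[0,0,-8],"fingers":1},{"travel":[0,0,0],"delta_rot":[0,0,-5.4],"fingers":1},{"travel":[0,0,0],"delta_rot":[0,0,0],"fingers":1},{"travel":[0,0,0],"delta_rot":[0,0,0],"fingers":1}])

```text
clock: 9.65
eef_pos: [480.0, 204.4, 216.5]
eef_rot: [-3.141, -0.0, -2.95]
wrist_force: [-0.2, 0.0, -6.5]
finger_gap: 43.7
```

```bash
cat > look2.py <<'E'
from h import *
np.set_printoptions(precision=3,suppress=True)
s=manip.read_state();print(s['eef_pos'],np.degrees(s['eef_rot']),s['wrist_force'],s['moment'])
c=cam('wrist');P=cloud(c)
for t in ['hub','large_ball','seat','keytop']:
    print(t,[(round(d['confidence'],2),w(c,d['at'])) for d in tip_of(t,'wrist')[:2]])
z=s['eef_pos'][2];X=s['eef_pos'][:2]
d=np.hypot(P[...,0]-X[0],P[...,1]-X[1])
m=(P[...,2]>z+15)&(P[...,2]<z+35)&(d<40)
m=cv2.morphologyEx(m.astype('uint8'),cv2.MORPH_OPEN,np.ones((3,3)))>0
print('top',m.sum(),P[m].mean(0),cv2.minAreaRect(P[m][:,:2].astype('float32')))
save(c,'p1.png')
for n in ['scene','side']:
    e=cam(n)
    for t in ['hub','large_ball','seat','keytop']: print(n,t,[(round(d['confidence'],2),w(e,d['at'])) for d in tip_of(t,n)[:4] ])
    save(e,'p_%s.png'%n)
E
python3 look2.py
```

```text
[479.989 204.395 216.461] [-179.994   -0.02  -169.051] [-0.191  0.021 -6.489] [ 0.032 -0.113  0.026]
hub [(0.74, array([483.168, 206.263, 211.416]))]
large_ball []
seat [(0.74, array([484.678, 206.746, 108.366])), (0.71, array([482.165, 209.226, 212.126]))]
keytop [(0.62, array([481.303, 205.863, 139.594]))]
top 7258 [477.41  204.62  237.427] ((480.4663391113281, 205.22161865234375), (49.51910400390625, 67.83516693115234), 11.581137657165527)
scene hub [(0.75, array([ 632.511, -407.52 ,   24.348])), (0.73, array([479.181, 201.818, 217.038])), (0.69, array([ 393.485, -303.311,   23.448]))]
scene large_ball [(0.8, array([556.666, 222.793, 215.651])), (0.67, array([ 464.646, -275.84 ,   22.541])), (0.55, array([ 629.995, -485.478,   23.843]))]
scene seat [(0.73, array([479.094, 205.853, 111.517]))]
scene keytop [(0.71, array([730.625,  49.447,   2.571])), (0.59, array([478.428, 202.274, 140.756]))]
side hub [(0.8, array([ 634.327, -408.266,   22.592])), (0.78, array([481.889, 203.777, 213.79 ])), (0.59, array([ 394.86 , -303.605,   25.072]))]
side large_ball [(0.94, array([ 470.021, -277.916,   28.398])), (0.76, array([555.48 , 215.764, 214.449])), (0.67, array([ 631.414, -489.928,   21.246])), (0.58, array([477.447, 200.671, 117.155]))]
side seat [(0.89, array([479.675, 207.222, 107.461]))]
side keytop [(0.74, array([476.382, 202.683, 133.266]))]
```

View pics/p1.png

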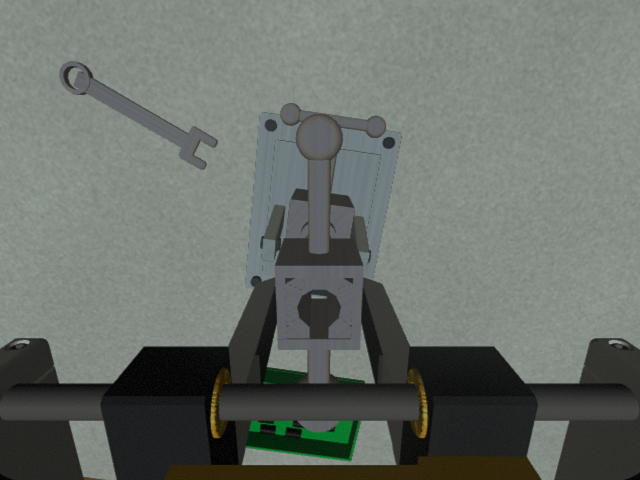

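The handle is held level with the large ball at +x, and the hub is over the spindle. I'll descend in steps and watch the force.

>>> send_rows(plan=[{"travel":[-0.5,0.5,10],"delta_rot":[0,0,0],"fingers":1},{"travel":[0,0,15],"delta_rot":[0,0,0],"fingers":1},{"travel":[0,0,8],"delta_rot":[0,0,0],"fingers":1},{"travel":[0,0,4],"delta_rot":[0,0,0],"fingers":1},{"travel":[0,0,3],"delta_rot":[0,0,0],"fingers":1},{"travel":[0,0,2],"delta_rot":[0,0,0],"fingers":1},{"travel":[0,0,2],"delta_rot":[0,0,0],"fingers":1},{"travel":[0,0,0],"delta_rot":[0,0,0],"fingers":1}])

```text
clock: 11.4
eef_pos: [480.4, 205.3, 172.6]
eef_rot: [-3.142, -0.0, -2.948]
wrist_force: [-0.3, -0.2, -5.1]
finger_gap: 43.4
```

>>> send_rows(plan=[{"travel":[0,0,2],"delta_rot":[0,0,0],"fingers":1},{"travel":[0,0,2],"delta_rot":[0,0,0],"fingers":1},{"travel":[0,0,1.5],"delta_rot":[0,0,0],"fingers":1},{"travel":[0,0,1.5],"delta_rot":[0,0,0],"fingers":1},{"travel":[0,0,0],"delta_rot":[0,0,0],"fingers":1}])

```text
clock: 12.02
eef_pos: [480.3, 205.1, 165.4]
eef_rot: [-3.141, -0.001, -2.948]
wrist_force: [0.6, -4.2, -6.7]
finger_gap: 43.8
```

>>> send_rows(plan=[{"travel":[0,-0.4,1],"delta_rot":[0,0,0],"fingers":1},{"travel":[0,0,1],"delta_rot":[0,0,0],"fingers":1},{"travel":[0,0,1],"delta_rot":[0,0,0],"fingers":1},{"travel":[0,0,0],"delta_rot":[0,0,0],"fingers":1}])

```text
clock: 12.52
eef_pos: [480.5, 204.9, 162.6]
eef_rot: [-3.142, -0.0, -2.948]
wrist_force: [-1.2, -3.3, -4.6]
finger_gap: 43.6
```

>>> send_rows(plan=[{"travel":[0,0,1],"delta_rot":[0,0,0],"fingers":1},{"travel":[0,0,1],"delta_rot":[0,0,0],"fingers":1},{"travel":[0,0,0],"delta_rot":[0,0,0],"fingers":1}])

```text
clock: 12.9
eef_pos: [480.5, 204.9, 160.5]
eef_rot: [-3.142, -0.0, -2.948]
wrist_force: [-0.4, -3.1, -5.8]
finger_gap: 43.7
```

No upward force with the underside about 2 mm below key top, so the keyway seems lined up. I'll continue gently.

>>> send_rows(plan=[{"travel":[0,-0.3,1],"delta_rot":[0,0,0],"fingers":1},{"travel":[0,0,1],"delta_rot":[0,0,0],"fingers":1},{"travel":[0,0,1],"delta_rot":[0,0,0],"fingers":1},{"travel":[0,0,0],"delta_rot":[0,0,0],"fingers":1}])

```text
clock: 13.4
eef_pos: [480.5, 204.7, 157.5]
eef_rot: [3.141, -0.0, -2.948]
wrist_force: [-0.1, -1.1, -6.3]
finger_gap: 43.7
```

>>> send_rows(plan=[{"travel":[0,0,1],"delta_rot":[0,0,0],"fingers":1},{"travel":[0,0,1],"delta_rot":[0,0,0],"fingers":1},{"travel":[0,0,1],"delta_rot":[0,0,0],"fingers":1},{"travel":[0,0,0],"delta_rot":[0,0,0],"fingers":1}])

```text
clock: 13.9
eef_pos: [480.5, 204.7, 154.5]
eef_rot: [3.141, -0.0, -2.948]
wrist_force: [-0.3, -0.6, -5.1]
finger_gap: 43.7
```

>>> send_rows(plan=[{"travel":[0,0,1],"delta_rot":[0,0,0],"fingers":1},{"travel":[0,0,1],"delta_rot":[0,0,0],"fingers":1},{"travel":[0,0,0],"delta_rot":[0,0,0],"fingers":1}])

```text
clock: 14.28
eef_pos: [480.6, 204.6, 152.7]
eef_rot: [-3.141, 0.0, -2.948]
wrist_force: [0.3, -1.5, -4.6]
finger_gap: 43.7
```

>>> send_rows(plan=[{"travel":[0,0,1],"delta_rot":[0,0,0],"fingers":1},{"travel":[0,0,1],"delta_rot":[0,0,0],"fingers":1},{"travel":[0,0,0],"delta_rot":[0,0,0],"fingers":1}], grip_force=50)

```text
clock: 14.65
eef_pos: [480.9, 204.3, 151.2]
eef_rot: [-3.141, 0.001, -2.948]
wrist_force: [-0.2, -5.3, 2.8]
finger_gap: 43.5
```

>>> send_rows(plan=[{"travel":[0,0,1],"delta_rot":[0,0,0],"fingers":1},{"travel":[0,0,1],"delta_rot":[0,0,0],"fingers":1},{"travel":[0,0,0],"delta_rot":[0,0,0],"fingers":1}])

```text
clock: 15.02
eef_pos: [480.8, 204.6, 149.5]
eef_rot: [3.142, 0.001, -2.948]
wrist_force: [-1.7, -3.1, 4.7]
finger_gap: 43.5
```

>>> send_rows(plan=[{"travel":[0,0,1],"delta_rot":[0,0,0],"fingers":1},{"travel":[0,0,1],"delta_rot":[0,0,0],"fingers":1},{"travel":[0,0,0],"delta_rot":[0,0,0],"fingers":1}])

```text
clock: 15.4
eef_pos: [480.6, 204.7, 147.1]
eef_rot: [3.141, 0.0, -2.948]
wrist_force: [-3.0, -3.3, 3.2]
finger_gap: 43.6
```

The balls engage with about 10 N. I'll keep pressing down slowly.

>>> send_rows(plan=[{"travel":[0,0,1],"delta_rot":[0,0,0],"fingers":1},{"travel":[0,0,1],"delta_rot":[0,0,0],"fingers":1},{"travel":[0,0,1],"delta_rot":[0,0,0],"fingers":1},{"travel":[0,0,0],"delta_rot":[0,0,0],"fingers":1}])

```text
clock: 15.9
eef_pos: [480.5, 204.6, 143.3]
eef_rot: [3.142, -0.0, -2.948]
wrist_force: [-1.6, -1.8, 0.3]
finger_gap: 43.5
```

>>> send_rows(plan=[{"travel":[0,0,1],"delta_rot":[0,0,0],"fingers":1},{"travel":[0,0,1],"delta_rot":[0,0,0],"fingers":1},{"travel":[0,0,1],"delta_rot":[0,0,0],"fingers":1},{"travel":[0,0,0],"delta_rot":[0,0,0],"fingers":1}])

```text
clock: 16.4
eef_pos: [480.5, 204.6, 140.4]
eef_rot: [-3.142, -0.0, -2.948]
wrist_force: [-1.5, -0.9, 0.1]
finger_gap: 43.6
```

>>> send_rows(plan=[{"travel":[0,0,1],"delta_rot":[0,0,0],"fingers":1},{"travel":[0,0,1],"delta_rot":[0,0,0],"fingers":1},{"travel":[0,0,0],"delta_rot":[0,0,0],"fingers":1}])

```text
clock: 16.77
eef_pos: [480.5, 204.6, 138.4]
eef_rot: [-3.142, -0.0, -2.948]
wrist_force: [-2.7, -2.5, -0.7]
finger_gap: 43.7
```

>>> send_rows(plan=[{"travel":[0,0,0.8],"delta_rot":[0,0,0],"fingers":1},{"travel":[0,0,0.8],"delta_rot":[0,0,0],"fingers":1},{"travel":[0,0,0],"delta_rot":[0,0,0],"fingers":1}])

```text
clock: 17.15
eef_pos: [480.5, 204.6, 136.9]
eef_rot: [-3.142, -0.0, -2.948]
wrist_force: [-1.7, -1.9, 0.9]
finger_gap: 43.7
```

>>> send_rows(plan=[{"travel":[0,0,0.5],"delta_rot":[0,0,0],"fingers":1},{"travel":[0,0,0.5],"delta_rot":[0,0,0],"fingers":1},{"travel":[0,0,0],"delta_rot":[0,0,0],"fingers":1}])

```text
clock: 17.52
eef_pos: [480.6, 204.6, 136.6]
eef_rot: [3.142, 0.0, -2.948]
wrist_force: [-5.4, -4.0, 9.0]
finger_gap: 43.7
```

The force rose to about 15 N net and z stopped at 136.6, which is the expected home height. Now I'll release and withdraw.

>>> send_rows(plan=[{"travel":[0,0,-0.4],"delta_rot":[0,0,0],"fingers":1},{"travel":[0,0,0],"delta_rot":[0,0,0],"fingers":-1},{"travel":[0,0,0],"delta_rot":[0,0,0],"fingers":-1},{"travel":[0,0,0],"delta_rot":[0,0,0],"fingers":-1},{"travel":[0,0,0],"delta_rot":[0,0,0],"fingers":-1},{"travel":[0,0,0],"delta_rot":[0,0,0],"fingers":-1},{"travel":[0,0,0],"delta_rot":[0,0,0],"fingers":-1},{"travel":[0,0,-15],"delta_rot":[0,0,0],"fingers":-1},{"travel":[0,0,-30],"delta_rot":[0,0,0],"fingers":-1},{"travel":[0,0,-40],"delta_rot":[0,0,0],"fingers":-1},{"travel":[0,0,-40],"delta_rot":[0,0,0],"fingers":-1},{"travel":[0,0,-15],"delta_rot":[0,0,0],"fingers":-1},{"travel":[0,0,0],"delta_rot":[0,0,0],"fingers":-1}])

```text
clock: 19.15
eef_pos: [480.7, 204.7, 276.8]
eef_rot: [3.141, 0.001, -2.948]
wrist_force: [0.5, 0.1, -1.6]
finger_gap: 93.9
```

```bash
python3 - <<'E'
from h import *
np.set_printoptions(precision=2,suppress=True)
c=cam('wrist');P=cloud(c);C=np.array([480.5,204.8])
d=np.hypot(P[...,0]-C[0],P[...,1]-C[1])
m=(P[...,2]>148)&(P[...,2]<185)&(d<45)
q=P[m];m2=m&(abs(P[...,2]-np.median(q[:,2]))<4);q=P[m2]
A=np.c_[q[:,:2]-C,np.ones(len(q))];k=np.linalg.lstsq(A,q[:,2],rcond=None)[0]
print('top',np.median(q[:,2]),'plane',k,cv2.minAreaRect(q[:,:2].astype('float32')))
for n in ['wrist','scene','side']:
    e=c if n=='wrist' else cam(n)
    for t in ['hub','large_ball','seat']: print(n,t,[(round(x['confidence'],2),w(e,x['at'])) for x in tip_of(t,n)[:4]])
    if n=='side': save(e,'f_side.png')
    if n=='side': 
        k=e['color'][90:290,100:400][...,::-1]; cv2.imwrite('pics/f.png',cv2.resize(k,None,fx=2.6,fy=2.6,interpolation=3))
E
```

```text
top 157.0348257276503 plane [  0.     0.   156.95] ((480.9984130859375, 204.74554443359375), (48.48111343383789, 44.09660339355469), 10.906009674072266)
wrist hub [(0.87, array([478.67, 208.76, 128.88]))]
wrist large_ball [(0.88, array([557.11, 218.51, 132.87]))]
wrist seat []
scene hub [(0.89, array([ 392.87, -299.52,   19.76])), (0.79, array([ 628.61, -405.88,   23.89])), (0.67, array([481.13, 200.14, 135.31]))]
scene large_ball [(0.79, array([ 629.29, -486.74,   24.17])), (0.69, array([482.27, 201.98, 112.58])), (0.66, array([553.84, 219.72, 135.95])), (0.64, array([ 464.07, -274.47,   26.14]))]
scene seat [(0.63, array([480.04, 204.63, 111.82]))]
side hub [(0.96, array([ 635.28, -408.61,   22.42])), (0.94, array([483.93, 205.56, 136.01])), (0.86, array([ 397.03, -300.8 ,   26.29]))]
side large_ball [(0.86, array([ 467.86, -276.71,   26.56])), (0.64, array([559.87, 215.3 , 136.47])), (0.55, array([ 630.71, -486.83,   22.44])), (0.53, array([754.8 , 227.35,   3.11]))]
side seat [(0.91, array([478.65, 208.31, 107.72]))]
```

View pics/f.png

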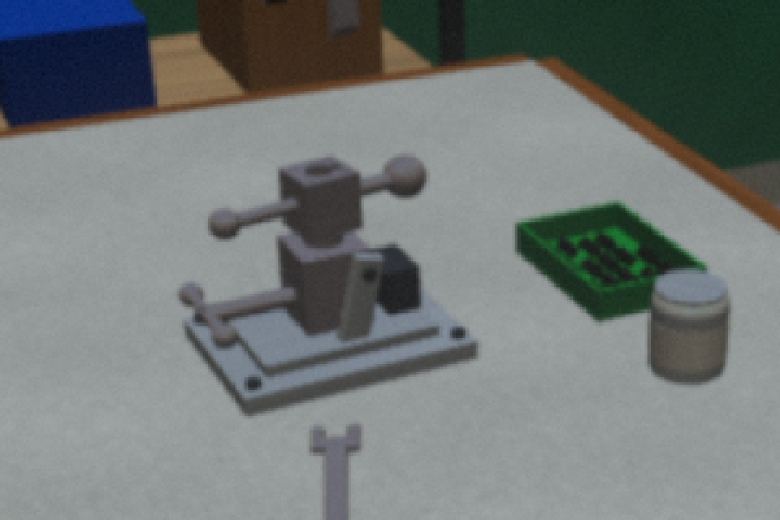

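The hub, at crop pixel (320,200), sits level on the collar, and the bystanders are undisturbed. Its top reads 157.0 mm, and the same sensor read 46.9 mm for the hub's 48 mm on the bench, so the real height is about 158, which is home.

```bash
python3 -c "
from cell import manip
print(manip.sign_off())"
```

```text
the job is handed in; nothing more can be done
None
```

The steel handle is back on the spindle, pressed home past the spring balls and let go. I handed the job in at about 19 s on the robot's clock, and it gave no verdict.

- **Key:** I read its direction, about 0.19 rad from world +x (about 0.14 rad from the vice's own +x), from the wrist camera and turned the hub to match. It dropped over the key first time, so I never had to search by feel.
- **Force:** the balls gave about 10 N of resistance, and the final seating push was about 15 N net. These are readings at the end of each move, well under the 90 N limit.
- **Seating:** the hub's top read 157.0 mm. The same camera had read the hub about 1 mm low on the bench, so the true height is about 158 mm, which is home. The TCP height at contact (136.6 mm) agrees.
- **Position:** the top is level. Its centre is within about 0.6 mm of the measured spindle axis, and its heading is 10.9°, matching the key.
- **Released:** the gripper is open and about 140 mm clear.
- **Bystanders:** the tin, wrench and tray look undisturbed in the last side view. The iron head was outside that crop and I did not re-measure it, but the arm went near it only while picking up the handle.
- **Disagreements:** the trained networks' hub and seat points scattered by about 4–5 mm, as expected. I relied on the depth measurements instead.

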